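Index the egg five clicks on the dividing stand and hold it

TASK

An egg is being pencilled on the dividing stand, and a dye jar has been left standing in the way of the stand's index lever: lift that jar away and set it down upright on the white tray, without dropping it, before the lever is moved. Then take the lever by its upright handle, turn it anticlockwise (seen from above) exactly five clicks of the ratchet, ease it back until the pawl stops it, and finish still holding the handle there, so that the egg stays put while the next line is drawn. Do not touch the egg, and leave everything else where it is.

Things in the scene. Friction and masses are not known exactly. Their poses are not given: they have to be found in the camera images.
- divider: Egg dividing stand, fixed; place and yaw vary. Round wooden base 170 mm across, top 20 mm above the table. On it, turning about the vertical axis through this origin (centre of the base, on the table): a 24-tooth steel ratchet wheel 101 mm across, a flat index lever (top 39 mm above the table) reaching 131 mm from the axis, with an upright handle, and a rubber cup with the egg.
- post_top (a point): Top of the stand's thin pencil-guide post, 123 mm above the table, at the back of the base, 74 mm from the axis; its arm reaches in to the egg. Fixed; keep clear of it.
- pawl_seat (a point): Where the nose of the spring pawl rests between two teeth at the rim of the ratchet wheel, about 48 mm from the axis, 26 mm above the table. The pawl lets the wheel go anticlockwise with clicks and blocks all clockwise return, so an extra click cannot be undone. Let go part-way up a tooth, the lever eases back by itself to the seat behind it.
- index_lever (a joint): Angle of lever, wheel and egg in rad, growing anticlockwise from above; at 0 the lever points 2.094 rad anticlockwise from the divider's x axis. A click is 15 deg (0.2618); the seats are its multiples; it starts in seat 0, 1 or 2 and can go to 2.68.
- handle: Upright black handle at the end of the index lever, a plain cylinder 18 mm across and 57 mm tall; origin at the centre of its foot, 39 mm above the table, 120 mm from the stand's axis; z up. It does not spin. Turned on, it resists with 1 N rising to 3 N over 0.8 of a tooth; then the pawl snaps over and drives the lever on into the next seat with up to 10 N: the click.
- egg: The hen's egg in the rubber cup on the stand's axis: 43 mm across, its top 110 mm above the table; origin at its lowest point, on the axis, 53 mm above the table. It turns with the lever. Not to be touched.
- jar: The dye jar that stands on the table in the lever's way, in front of the stand (on the robot's side), about 127 mm from its axis. Straight round amber glass jar with a white screw lid, 44 mm across, 85 mm tall, 110 to 230 g, origin at the centre of its underside, z up. Two more jars of the same make stand elsewhere.
- tray: White work tray, fixed, lying to the robot's left or right (position varies), 200 mm along its x and 150 mm along its y; the inside floor is 4 mm above the table, the rim 15 mm; origin at the centre of its underside. A brush lies in it along x at y = -50 mm (in the tray's frame); the rest is free.
- brush: Black-handled brush, 155 mm long and 8 mm thick, lying in the tray; origin under its middle, x along it. Leave it.
- carton: Open grey-brown egg carton with five eggs, fixed, 155 x 105 mm, 65 mm tall with the eggs, on the other side of the robot from the tray; origin at the centre of its underside.
- spare_jar: Another jar like the first, standing behind the stand, out of the lever's way; origin at the centre of its underside. Leave it.
- far_jar: A third such jar, on the right of the table, beyond the tray or carton; origin at the centre of its underside. Leave it.
- finished_egg: A finished decorated egg on a round wooden foot, 43 mm across, 65 mm tall, at the far side of the table; origin at the centre of its underside. Leave it.
- candle: Unlit candle 22 mm across on a wooden slice 84 mm across, 93 mm tall in all, on the left, beyond the tray or carton; origin at the centre of its underside. Leave it.
- stylus: Wooden wax stylus with a brass tip, 145 mm long and 9 mm thick, lying on the table to the left of the stand; origin under its middle, x along it towards the tip. Leave it.
Mind the look-alikes: they are no part of the job. Leave any blue or green look-alike of the jar alone.

How it is judged:
On the way, in this order (a step that is already met when the one before it is completed fails the run):
1. the jar stands upright on the tray, let go, while the lever is still where it started (x of jar in the frame of tray between -0.09 and 0.09 m and y of jar in the frame of tray between -0.065 and 0.065 m and z of jar in the frame of tray between 0 and 0.01 m and angle between jar's own z axis and vertical below 0.1 rad and contact force between the fingers and jar below 0.05 N and distance of handle from where it was at the start of the episode below 0.02 m), for 0.2 s.
2. the lever is five clicks on from its start, in that seat ((value of joint index_lever between 1.25899 and 1.35899 rad or value of joint index_lever between 1.52079 and 1.62079 rad or value of joint index_lever between 1.78259 and 1.88259 rad) and distance of handle from where it was at the start of the episode between 0.126 and 0.166 m), for 0.2 s.
At the end, for the whole second after the job is handed in: The lever is five clicks (75 degrees) on from where it started, at rest within 0.05 rad of that seat of the pawl, the fingers press on its handle with more than 1 N, and the jar stands upright (within 0.1 rad), at rest, on the floor of the tray (all of step 2 and contact force between the fingers and handle above 1 N and velocity of joint index_lever between -0.05 and 0.05 rad/s and x of jar in the frame of tray between -0.09 and 0.09 m and y of jar in the frame of tray between -0.065 and 0.065 m and z of jar in the frame of tray between 0 and 0.01 m and angle between jar's own z axis and vertical below 0.1 rad and linear speed of jar below 0.02 m/s); the arm keeps its last pose, push and grip.
It fails at once if the jar is dropped: let go more than 35 mm above the table (height (world z) of jar above 0.035 m and contact force between the fingers and jar below 0.05 N).
It fails at once if the egg is touched with more than 1 N (contact force between any of the fingers, the arm and egg above 1 N).
It fails at once if a bystander is moved by more than 30 mm (distance of any of spare_jar, far_jar, finished_egg, candle, stylus, brush from where it was at the start of the episode above 0.03 m).
It also fails if it takes over 64 s, if anything falls off the work surface, if the arm or the gripper's body presses on something with over 40 N, if the wrist force passes 120 N, or if a joint passes its speed limit or range.

ROBOT

A 6-joint arm with a two-finger parallel gripper is mounted at the origin on the work surface. World frame = base frame: x ahead of the robot, y to its left, z up, the work surface at z = 0. Lengths are in m, angles in rad, forces in N, time in s.
With the tool pointing down it reaches from about 0.375 to 0.975 m from the base axis. Payload 3.8 kg.
Tool frame: the origin (TCP) lies on the centre line of the jaws, within the pads' length; the fingertips stand arm.tip_extent ahead of it and the grasp point (between the pads) is the TCP (arm.tip_extent is the distance from the TCP to the fingertips, in m); y points along the fingers, x is the direction in which the jaws open and shut, and the axes are right-handed (so a half turn about y gives the same grasp; the last joint's range is limited). The gripper opens to 88 mm and grips with 3 to 60 N. Pads are 18 mm wide; open, the fingers measure 123 mm over their backs; the gripper's body (75 mm by 187 mm) begins 45 mm behind the grasp point.
Start: joints at [-1.382, 0.264, 1.604, -0, 1.274, -0.037], TCP at [0.151, -0.658, 0.258] pointing down, gripper open.
Joint ranges: [-2.63, 2.63], [-0.94, 2.18], [0.31, 2.57], [-1.31, 4.45], [0, 2.66], [-2.55, 2.55]. Speed limits (rad/s): [2.57, 2.57, 3.14, 3.14, 3.14, 3.14].

INTERFACE

Orientations are given as a rotation vector (axis times angle).
In Python, from station import monitor, imaging, workorder, arm gives the robot as it stands. The module is installed in compiled form; this text tells all that it offers.
- The arm moves only by the tool step_arm, never from a script. Its argument "steps" is one flat list of numbers, 7 for each row, row after row: the shift along the tool's x, y, z in units of 0.03 m (1.0 is 0.03 m), then the turn, a rotation vector about the tool's x, y, z in units of pi/4 rad (1.0 is pi/4 rad), then the opening, from 0 (shut) to 1 (fully open). A call has 1 to 5 rows; each row shifts and turns the commanded pose from where the row before left it, along the tool's axes as they then stand; what a row does not reach is not made up. A row lasts 1/12 s, in which the tool goes at most 41.7 mm and 7.16 degrees, less where a joint would pass 70% of its speed; a pose out of reach is approached as far as the arm can. A call with a number of a shift or a turn outside -1 to 1 is refused whole. A call with a gripper value outside its range is refused whole. The fingers move at their own pace and stop on an object; the grip force is fixed at half the most. Time passes only in rows, so rows that do not move let the fingers close. It gives the time, the measured TCP pose, the force and the opening at its end, in the units of the state.
- monitor.observe(): the state, without advancing time (a new reading comes with each control period).
- imaging.grab_frame(name): name is "scene" or "top"; returns a dict with "image" (400x640x3 uint8, red, green, blue), "fovy" (degrees; the focal length in pixels is half the picture's height over the tangent of half this angle, whatever the lens; pixels are square), "cx", "cy" (the principal point, pixels), "R" (3x3) and "t" (3): a world point X has camera coordinates R X + t. Camera axes: x right, y down, z forward; pixel columns grow to the right and rows downward; lengths in m; the calibration is good to about 2 mm. A picture is of the moment at which its call begins. There is no depth.
- workorder.finish_job(): hands the job in, once; it reports no verdict.
The state is a dict: "time": time; "qpos": joint angles; "qd": joint speeds; "joint_torque": joint torques, N m; "eef_pos": TCP position; "tcp_rot": TCP orientation; "contact_force": force on the tool from outside, world axes, zero at the start; "torque": the same for the moment, N m; "grip_width": opening from 0.0 (shut) to 1.0 (fully open).
Only numpy, scipy, OpenCV 4.12 (cv2) and the standard library are available. Lean on these libraries where they do the work, as an engineer would, in place of code of your own. Each camera call takes 0.05 s, during which the arm holds its last target. There are 200 camera calls.

## Working session

There is one attempt and no reset: what is moved stays moved. The work goes in short steps, Python scripts to look and compute and a tool call to move; the robot and the scene stay as the last step left them, time stands still between calls to the robot, and variables do not carry over. Pictures are saved under pics/ and viewed, about 8 in all and at most 12, crops included, and the job is handed in when it is done.

Besides the shell and the picture viewer there is one more tool, called after "Emit:" by a JSON object that holds its "method" and its "body". step_arm: Moves the arm, as the interface text tells. Its arguments: {"type":"object","properties":{"steps":{"type":"array"}},"required":["steps"]}

```bash
mkdir -p pics
cat > h.py <<'E'
from station import monitor, imaging, workorder, arm
import numpy as np, cv2, pickle
from scipy.spatial.transform import Rotation as Ro
def K(f):
    fl=f["image"].shape[0]/2/np.tan(np.radians(f["fovy"])/2); return fl
def ray(f,u,v):
    R=np.array(f["R"]);t=np.array(f["t"]);fl=K(f)
    return -R.T@t, R.T@np.array([(u-f["cx"])/fl,(v-f["cy"])/fl,1])
def onz(f,u,v,z):
    c,d=ray(f,u,v); return c+d*(z-c[2])/d[2]
def proj(f,X):
    p=np.array(f["R"])@np.array(X)+np.array(f["t"]);fl=K(f); return p[:2]/p[2]*fl+[f["cx"],f["cy"]]
E
python3 - <<'E'
from h import *
for n in("scene","top"):
    f=imaging.grab_frame(n); pickle.dump(f,open(n+".pkl","wb"))
    cv2.imwrite(f"pics/{n}0.png",f["image"][:,:,::-1]); print(n,{k:np.round(f[k],3).tolist() for k in f if k!="image"}, np.round(ray(f,0,0)[0],3))
print(monitor.observe(), arm.tip_extent)
E
```

```text
scene {'fovy': 57.893, 'cx': 323.194, 'cy': 195.637, 'R': [[-0.623, 0.782, -0.0], [0.636, 0.506, -0.583], [-0.456, -0.363, -0.813]], 't': [0.383, -0.32, 1.178]} [0.979 0.29  0.771]
top {'fovy': 42.645, 'cx': 321.539, 'cy': 191.883, 'R': [[0.015, -1.0, -0.015], [-0.992, -0.013, -0.123], [0.123, 0.017, -0.992]], 't': [-0.012, 0.611, 1.242]} [ 0.455 -0.025  1.308]
{'time': 0.1, 'qpos': array([-1.38191138e+00,  2.64671774e-01,  1.60523708e+00, -8.14829012e-06,
        1.27374370e+00, -3.68971737e-02]), 'qd': array([ 0.00268297, -0.00078499, -0.00258155, -0.00053461,  0.00125919,
        0.00161521]), 'joint_torque': array([ 1.20032400e-03, -5.03617609e+01, -3.58072042e+01,  7.31187919e-02,
        2.33976898e-02, -5.59477132e-05]), 'eef_pos': array([ 0.1509926 , -0.65725976,  0.25651676]), 'tcp_rot': array([-1.30619526,  1.0423761 , -1.03975562]), 'contact_force': array([-0.30329108,  0.10501268, -0.58714165]), 'torque': array([-0.0015587 , -0.00518977,  0.00169009]), 'grip_width': 1.0030825923378377} 0.019
```

View pics/scene0.png

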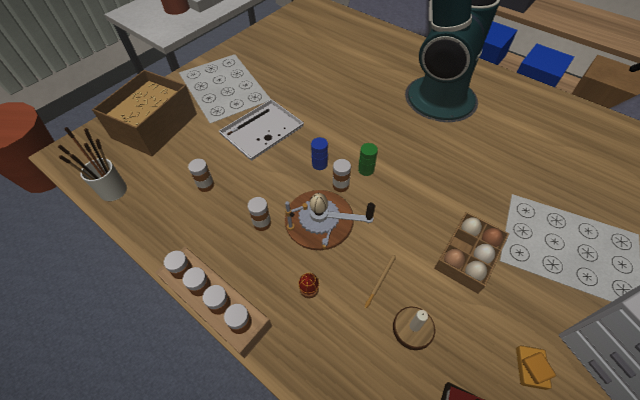

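View pics/top0.png

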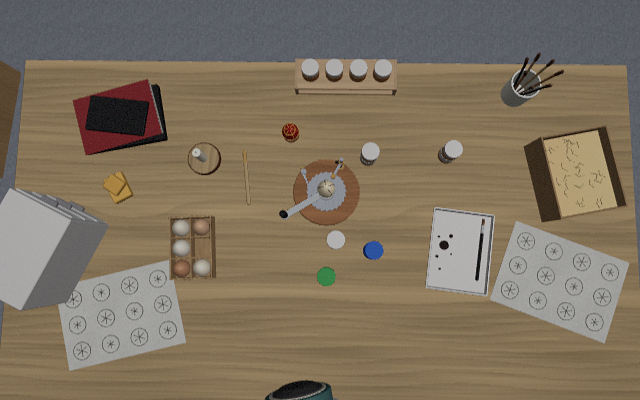

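Top view: stand at (326,189), handle (285,214), jar's lid (336,240), blue (374,250) and green (326,277) look-alikes, tray (460,252) with brush on its right (480,250). The carton is on the left.

Run:
```python
from h import *
f=pickle.load(open("top.pkl","rb")); g=pickle.load(open("scene.pkl","rb"))
im=f["image"]; hsv=cv2.cvtColor(im,cv2.COLOR_RGB2HSV)
def blob(m,box,name,z):
    x0,y0,x1,y1=box; mm=np.zeros(m.shape,np.uint8); mm[y0:y1,x0:x1]=m[y0:y1,x0:x1]
    n,l,s,c=cv2.connectedComponentsWithStats(mm.astype(np.uint8)); i=1+np.argmax(s[1:,4])
    cs,_=cv2.findContours((l==i).astype(np.uint8),0,2); k=max(cs,key=cv2.contourArea)
    (e,d),r=cv2.minEnclosingCircle(k); P=onz(f,e,d,z); w=onz(f,e+r,d,z)
    print(name,s[i].tolist(),np.round([e,d,r],1),"world",np.round(P,4),"R",round(np.linalg.norm(w-P),4),"scene px",np.round(proj(g,P),1)); return (l==i),k
H,S,V=[hsv[...,i].astype(int) for i in range(3)]
blob((S<60)&(V>120),(322,228,350,252),"jar",.085)
blob((H>100)&(H<130)&(S>120),(355,235,392,265),"blue",.085)
blob((H>45)&(H<85)&(S>100),(310,260,342,292),"green",.085)
blob(V<50,(270,200,300,225),"handle",.096)
blob(((H<14)|(H>170))&(S>90),(285,152,365,230),"base",.02)
blob((S<60)&(V>120),(358,138,384,158),"spare",.085)
m,k=blob((S<60)&(V>110),(420,200,500,302),"tray",.015)
q=cv2.boxPoints(cv2.minAreaRect(k)); q=np.array([onz(f,*p,.015) for p in q]); print(np.round(q,3).tolist(),q.mean(0))
a=im[140:300,260:400]; b=g["image"][120:270,260:400]
cv2.imwrite("pics/c1.png",np.hstack([cv2.resize(a[:150],None,fx=2.8,fy=2.8,interpolation=2),cv2.resize(b,None,fx=2.8,fy=2.8,interpolation=2)])[:,:,::-1])
```

```text
jar [327, 230, 18, 20, 284] [335.2 239.5   9.7] world [ 0.4922 -0.0383  0.085 ] R 0.0231 scene px [342. 165.]
blue [363, 241, 20, 18, 283] [372.6 250.    9.8] world [ 0.4686 -0.1271  0.085 ] R 0.0233 scene px [320.1 143.4]
green [317, 267, 18, 19, 273] [326.  276.1   9.4] world [ 0.4058 -0.0176  0.085 ] R 0.022 scene px [368.6 148.8]
handle [279, 211, 9, 7, 44] [283.  214.    4.1] world [0.5503 0.0864 0.096 ] R 0.0098 scene px [371.  203.4]
base [300, 167, 60, 58, 1030] [326.5 192.5  32.9] world [ 0.6123 -0.0156  0.02  ] R 0.0832 scene px [319.  215.8]
spare [362, 142, 18, 16, 247] [370.5 150.5   9.2] world [ 0.7084 -0.1213  0.085 ] R 0.0224 scene px [256.6 204.1]
tray [425, 207, 70, 90, 4661] [460.  251.5  51.5] world [ 0.4688 -0.3508  0.015 ] R 0.1279 scene px [261.8 125.8]
[[0.374, -0.262, 0.015], [0.581, -0.286, 0.015], [0.566, -0.443, 0.015], [0.36, -0.415, 0.015]] [ 0.4703334  -0.35133785  0.015     ]
```

View pics/c1.png

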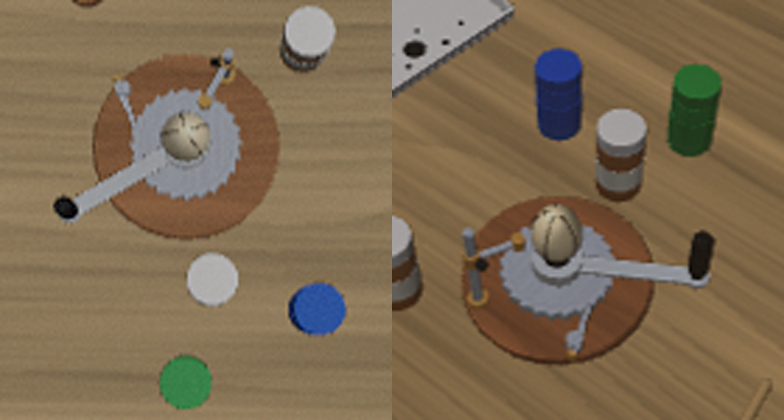

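```bash
cat >> h.py <<'E'
def st(msg=""):
    o=monitor.observe(); R=Ro.from_rotvec(o["tcp_rot"]).as_matrix()
    print(msg,"t",round(o["time"],2),"p",np.round(o["eef_pos"],4),"jaw deg",round(np.degrees(np.arctan2(R[1,0],R[0,0])),2),"R",np.round(R,3).tolist(),"q",np.round(o["qpos"],3),"F",np.round(o["contact_force"],2),"g",round(o["grip_width"],3)); return o,R
def to(tgt,R,p): print("->",tgt,"units xyz",np.round(R.T@(np.array(tgt)-p)/.03,3))
E
python3 - <<'E'
from h import *
o,R=st(); to([.492,-.038,.21],R,o["eef_pos"])
E
```

```text
t 0.1 p [ 0.151  -0.6573  0.2565] jaw deg -77.06 R [[0.224, -0.0, 0.975], [-0.975, 0.002, 0.224], [-0.002, -1.0, 0.0]] q [-1.382  0.265  1.605 -0.     1.274 -0.037] F [-0.3   0.11 -0.59] g 1.003
-> [0.492, -0.038, 0.21] units xyz [-17.57    1.588  15.699]
```

Emit:
{"method": "step_arm", "body": {"steps": [-0.88,0,0.785,0,0,0,1,-0.88,0,0.785,0,0,0,1,-0.88,0,0.785,0,0,0,1,-0.88,0,0.785,0,0,0,1,-0.88,0,0.785,0,0,0,1]}}

```text
time: 0.52
eef_pos: [0.2366, -0.5011, 0.257]
tcp_rot: [-1.307, 1.042, -1.041]
contact_force: [1.1, 0.3, 0.7]
grip_width: 1.003
```

Emit:
{"method": "step_arm", "body": {"steps": [-0.88,0,0.785,0,0,0,1,-0.88,0,0.785,0,0,0,1,-0.88,0,0.785,0,0,0,1,-0.88,0,0.785,0,0,0,1,-0.88,0,0.785,0,0,0,1]}}

```text
time: 0.93
eef_pos: [0.3218, -0.346, 0.2573]
tcp_rot: [-1.307, 1.042, -1.041]
contact_force: [0.1, -0.2, 0.3]
grip_width: 1.0
```

Emit:
{"method": "step_arm", "body": {"steps": [-0.88,0,0.785,0,0,0,1,-0.88,0,0.785,0,0,0,1,-0.88,0,0.785,0,0,0,1,-0.88,0,0.785,0,0,0,1,-0.88,0,0.785,0,0,0,1]}}

```text
time: 1.35
eef_pos: [0.4069, -0.1911, 0.2574]
tcp_rot: [-1.308, 1.042, -1.041]
contact_force: [0.3, 0.1, 0.3]
grip_width: 1.002
```

Emit:
{"method": "step_arm", "body": {"steps": [-0.88,0,0.785,0,0,0,1,-0.88,0,0.785,0,0,0,1,-0.88,0,0.785,0,0,0,1,-0.88,0,0.785,0,0,0,1,-0.88,0,0.785,0,0,0,1]}}

```text
time: 1.77
eef_pos: [0.4922, -0.036, 0.2574]
tcp_rot: [-1.308, 1.041, -1.041]
contact_force: [-0.7, 0.2, 0.7]
grip_width: 0.998
```

Emit:
{"method": "step_arm", "body": {"steps": [0,0.3,0,0,-0.126,0,1,0,0.3,0,0,-0.126,0,1,0,0.3,0,0,-0.126,0,1,0,0.3,0,0,0,0,1,0,0,0,0,0,0,1]}}

```text
time: 2.18
eef_pos: [0.4903, -0.0375, 0.2192]
tcp_rot: [-1.413, 0.822, -0.815]
contact_force: [-0.3, 1.1, 0.7]
grip_width: 0.998
```

Run:
```python
from h import *
o,R=st(); to([.491,-.0385,.06],R,o["eef_pos"])
f=imaging.grab_frame("scene"); a=f["image"][60:260,220:460]
cv2.imwrite("pics/s1.png",cv2.resize(a,None,fx=2.8,fy=2.8)[:,:,::-1])
```

```text
t 2.18 p [ 0.4903 -0.0375  0.2192] jaw deg -60.2 R [[0.497, -0.004, 0.868], [-0.868, 0.001, 0.497], [-0.003, -1.0, -0.004]] q [-0.127 -0.055  2.027 -0.     1.174  0.924] F [-0.33  1.1   0.69] g 0.998
-> [0.491, -0.0385, 0.06] units xyz [0.054 5.305 0.022]
```

View pics/s1.png

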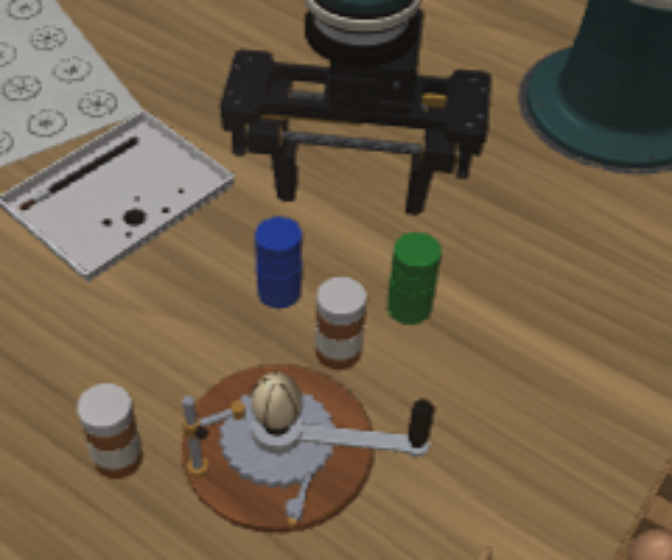

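Gripper is open above the jar (lid at (341,290) in the crop), clear of blue and green. Descending and gripping.

Emit:
{"method": "step_arm", "body": {"steps": [0.05,0.9,0,0,0,0,1,0,0.9,0,0,0,0,1,0,0.9,0,0,0,0,1,0,0.9,0,0,0,0,1,0,0.8,0,0,0,0,1]}}

```text
time: 2.65
eef_pos: [0.4927, -0.0395, 0.0889]
tcp_rot: [-1.411, 0.818, -0.819]
contact_force: [-0.6, -0.2, 1.0]
grip_width: 1.001
```

Emit:
{"method": "step_arm", "body": {"steps": [0,0.5,0,0,0,0,1,0,0.4,0,0,0,0,1,0,0,0,0,0,0,0.7,0,0,0,0,0,0,0.55,0,0,0,0,0,0,0.3]}}

```text
time: 3.07
eef_pos: [0.4937, -0.0394, 0.0639]
tcp_rot: [-1.411, 0.816, -0.818]
contact_force: [-0.2, -0.2, 0.2]
grip_width: 0.793
```

Emit:
{"method": "step_arm", "body": {"steps": [0,0,0,0,0,0,0.2,0,0,0,0,0,0,0.2,0,0,0,0,0,0,0.2,0,0,0,0,0,0,0.2,0,0,0,0,0,0,0.2]}}

```text
time: 3.48
eef_pos: [0.4932, -0.0391, 0.0634]
tcp_rot: [-1.412, 0.815, -0.817]
contact_force: [-0.1, 1.0, 3.1]
grip_width: 0.49
```

Emit:
{"method": "step_arm", "body": {"steps": [0,-0.2,0,0,0,0,0.2,0,-0.6,0,0,0,0,0.2,0,-0.9,0,0,0,0,0.2,0,-0.9,0,0,0,0,0.2,0,-0.9,0,0,0,0,0.2]}}

```text
time: 3.9
eef_pos: [0.4917, -0.039, 0.1683]
tcp_rot: [-1.413, 0.818, -0.815]
contact_force: [0.4, -0.4, -2.8]
grip_width: 0.487
```

Emit:
{"method": "step_arm", "body": {"steps": [0,-0.9,0,0,0,0,0.2,0,-0.4,0,0,0,0,0.2,0,0,0,0,0,0,0.2,0,0,0,0,0,0,0.2,0,0,0,0,0,0,0.2]}}

```text
time: 4.32
eef_pos: [0.4913, -0.039, 0.2047]
tcp_rot: [-1.414, 0.819, -0.814]
contact_force: [-1.0, 0.2, -2.4]
grip_width: 0.495
```

Run:
```python
from h import *
o,R=st(); to([.473,-.331,.19],R,o["eef_pos"])
```

```text
t 4.32 p [ 0.4913 -0.039   0.2047] jaw deg -60.05 R [[0.499, -0.003, 0.866], [-0.866, 0.0, 0.499], [-0.002, -1.0, -0.003]] q [-0.13  -0.04   2.041 -0.     1.144  0.918] F [-1.04  0.2  -2.38] g 0.495
-> [0.473, -0.331, 0.19] units xyz [ 8.131  0.487 -5.388]
```

Emit:
{"method": "step_arm", "body": {"steps": [0.34,0,-0.225,0,0,0,0.2,0.68,0,-0.45,0,0,0,0.2,0.68,0,-0.45,0,0,0,0.2,0.68,0,-0.45,0,0,0,0.2,0.68,0,-0.45,0,0,0,0.2]}}

```text
time: 4.73
eef_pos: [0.4844, -0.1504, 0.2046]
tcp_rot: [-1.413, 0.819, -0.813]
contact_force: [0.3, -0.6, -2.2]
grip_width: 0.488
```

Emit:
{"method": "step_arm", "body": {"steps": [0.68,0,-0.45,0,0,0,0.2,0.68,0,-0.45,0,0,0,0.2,0.68,0,-0.45,0,0,0,0.2,0.68,0,-0.45,0,0,0,0.2,0.68,0,-0.45,0,0,0,0.2]}}

```text
time: 5.15
eef_pos: [0.4767, -0.2725, 0.2044]
tcp_rot: [-1.412, 0.82, -0.813]
contact_force: [0.8, 0.5, -2.0]
grip_width: 0.491
```

Emit:
{"method": "step_arm", "body": {"steps": [0.68,0,-0.45,0,0,0,0.2,0.68,0,-0.45,0,0,0,0.2,0.34,0,-0.225,0,0,0,0.2,0,0,0,0,0,0,0.2,0,0,0,0,0,0,0.2]}}

```text
time: 5.57
eef_pos: [0.4736, -0.3321, 0.2052]
tcp_rot: [-1.411, 0.82, -0.815]
contact_force: [0.3, -0.3, -2.3]
grip_width: 0.492
```

Run:
```python
from h import *
o,R=st(); to([.473,-.331,.0675],R,o["eef_pos"])
```

```text
t 5.57 p [ 0.4736 -0.3321  0.2052] jaw deg -60.15 R [[0.498, -0.002, 0.867], [-0.867, 0.002, 0.498], [-0.003, -1.0, -0.001]] q [-6.550e-01  1.230e-01  1.870e+00  1.000e-03  1.151e+00  3.950e-01] F [ 0.28 -0.31 -2.32] g 0.492
-> [0.473, -0.331, 0.0675] units xyz [-0.027  4.59   0.005]
```

Emit:
{"method": "step_arm", "body": {"steps": [0,0.5,0,0,0,0,0.2,0,0.9,0,0,0,0,0.2,0,0.9,0,0,0,0,0.2,0,0.9,0,0,0,0,0.2,0,0.7,0,0,0,0,0.2]}}

```text
time: 5.98
eef_pos: [0.4736, -0.3297, 0.0873]
tcp_rot: [-1.412, 0.817, -0.812]
contact_force: [0.2, 0.2, -2.2]
grip_width: 0.492
```

Emit:
{"method": "step_arm", "body": {"steps": [0,0.4,0,0,0,0,0.2,0,0.1,0,0,0,0,0.2,0,0.05,0,0,0,0,0.2,0,0.05,0,0,0,0,0.2,0,0,0,0,0,0,0.2]}}

```text
time: 6.4
eef_pos: [0.4756, -0.3326, 0.0731]
tcp_rot: [-1.412, 0.814, -0.818]
contact_force: [0.2, -1.2, -2.0]
grip_width: 0.49
```

Emit:
{"method": "step_arm", "body": {"steps": [0,0.06,0,0,0,0,0.2,0,0.06,0,0,0,0,0.2,0,0.06,0,0,0,0,0.2,0,0,0,0,0,0,0.2,0,0,0,0,0,0,0.2]}}

```text
time: 6.82
eef_pos: [0.4751, -0.3326, 0.0674]
tcp_rot: [-1.412, 0.815, -0.818]
contact_force: [-1.4, 1.7, 4.3]
grip_width: 0.493
```

Contact with the tray floor (4.3 N upward, at the expected height). Release.

Emit:
{"method": "step_arm", "body": {"steps": [0,0,0,0,0,0,0.6,0,0,0,0,0,0,0.8,0,0,0,0,0,0,1,0,0,0,0,0,0,1,0,0,0,0,0,0,1]}}

```text
time: 7.23
eef_pos: [0.4744, -0.332, 0.0661]
tcp_rot: [-1.412, 0.816, -0.816]
contact_force: [-0.2, -0.7, -0.5]
grip_width: 0.846
```

Emit:
{"method": "step_arm", "body": {"steps": [0,-0.3,0,0,0,0,1,0,-0.6,0,0,0,0,1,0,-0.9,0,0,0,0,1,0,-0.9,0,0,0,0,1,0,-0.9,0,0,0,0,1]}}

```text
time: 7.65
eef_pos: [0.4743, -0.3319, 0.1758]
tcp_rot: [-1.412, 0.817, -0.816]
contact_force: [0.3, 0.3, 0.7]
grip_width: 1.003
```

Emit:
{"method": "step_arm", "body": {"steps": [0,-0.8,0,0,0,0,1,0,-0.6,0,0,0,0,1,0,-0.4,0,0,0,0,1,0,0,0,0,0,0,1,0,0,0,0,0,0,1]}}

```text
time: 8.07
eef_pos: [0.4747, -0.3322, 0.2288]
tcp_rot: [-1.412, 0.815, -0.817]
contact_force: [0.7, -0.5, -0.1]
grip_width: 1.0
```

Run:
```python
from h import *
o,R=st(); to([.55,.0864,.22],R,o["eef_pos"])
f=imaging.grab_frame("scene"); a=f["image"][60:260,200:440]
cv2.imwrite("pics/s2.png",cv2.resize(a,None,fx=2.8,fy=2.8)[:,:,::-1])
print(proj(f,[.475,-.3326,.089]))
```

```text
t 8.07 p [ 0.4747 -0.3322  0.2288] jaw deg -60.05 R [[0.499, 0.001, 0.866], [-0.866, -0.001, 0.499], [0.001, -1.0, 0.0]] q [-0.654  0.104  1.846 -0.     1.19   0.394] F [ 0.68 -0.47 -0.14] g 1.0
-> [0.55, 0.0864, 0.22] units xyz [-10.839   0.286   9.141]
[261.30339329 110.28504154]
```

View pics/s2.png

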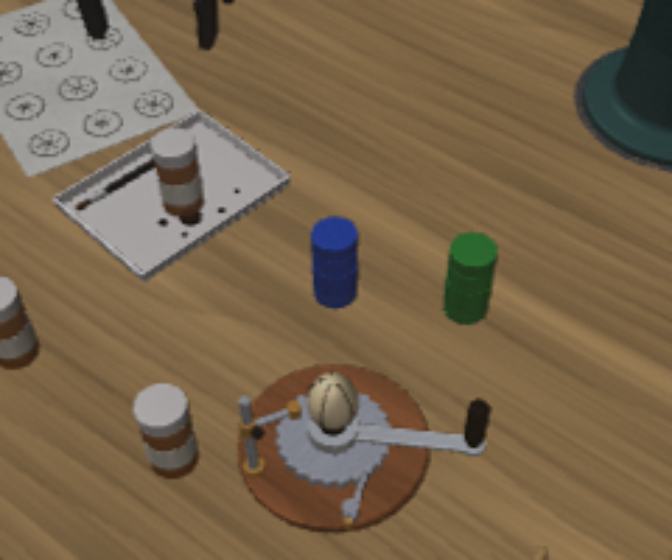

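Jar stands upright on the tray (crop (178,175)), lever unmoved. On to the handle.

Emit:
{"method": "step_arm", "body": {"steps": [-0.77,0,0.65,0,0,0,1,-0.77,0,0.65,0,0,0,1,-0.77,0,0.65,0,0,0,1,-0.77,0,0.65,0,0,0,1,-0.77,0,0.65,0,0,0,1]}}

```text
time: 8.53
eef_pos: [0.5001, -0.1816, 0.2258]
tcp_rot: [-1.413, 0.82, -0.813]
contact_force: [-0.3, 0.1, -0.7]
grip_width: 1.001
```

Emit:
{"method": "step_arm", "body": {"steps": [-0.77,0,0.65,0,0,0,1,-0.77,0,0.65,0,0,0,1,-0.77,0,0.65,0,0,0,1,-0.77,0,0.65,0,0,0,1,-0.77,0,0.65,0,0,0,1]}}

```text
time: 8.95
eef_pos: [0.5269, -0.033, 0.2259]
tcp_rot: [-1.414, 0.819, -0.813]
contact_force: [0.9, 0.7, 0.8]
grip_width: 1.001
```

Emit:
{"method": "step_arm", "body": {"steps": [-0.77,0,0.65,0,0,0,1,-0.77,0,0.65,0,0,0,1,-0.77,0,0.65,0,0,0,1,-0.77,0,0.65,0,0,0,1,0,0,0,0,-0.156,0,1]}}

```text
time: 9.37
eef_pos: [0.549, 0.0888, 0.2259]
tcp_rot: [-1.448, 0.723, -0.717]
contact_force: [-0.8, -0.4, -0.1]
grip_width: 1.0
```

Emit:
{"method": "step_arm", "body": {"steps": [0,0,0,0,-0.156,0,1,0,0,0,0,-0.156,0,1,0,0,0,0,-0.156,0,1,0,0,0,0,-0.156,0,1,0,0,0,0,-0.156,0,1]}}

```text
time: 9.78
eef_pos: [0.5483, 0.0844, 0.2257]
tcp_rot: [-1.559, 0.244, -0.237]
contact_force: [0.1, -0.4, 1.0]
grip_width: 0.997
```

Emit:
{"method": "step_arm", "body": {"steps": [0,0,0,0,-0.156,0,1,0,0,0,0,-0.156,0,1,0,0,0,0,-0.156,0,1,0,0,0,0,-0.156,0,1,0,0,0,0,-0.156,0,1]}}

```text
time: 10.2
eef_pos: [0.5483, 0.0842, 0.2257]
tcp_rot: [-1.557, -0.236, 0.243]
contact_force: [0.2, 0.6, 0.2]
grip_width: 0.999
```

Emit:
{"method": "step_arm", "body": {"steps": [0,0,0,0,-0.156,0,1,0,0,0,0,-0.156,0,1,0,0,0,0,0,0,1,0,0,0,0,0,0,1,0,0,0,0,0,0,1]}}

```text
time: 10.62
eef_pos: [0.549, 0.0843, 0.227]
tcp_rot: [-1.528, -0.423, 0.426]
contact_force: [-0.4, 0.2, -0.4]
grip_width: 1.005
```

Run:
```python
from h import *
o,R=st(); to([.55,.0864,.075],R,o["eef_pos"])
f=pickle.load(open("top.pkl","rb")); g=pickle.load(open("scene.pkl","rb"))
print("egg mid via top",onz(f,326,188.2,.085))
# two-view triangulation of handle top, and egg
def tri(a,b):
    (c1,d1),(c2,d2)=ray(f,*a),ray(g,*b); A=np.stack([d1,-d2],1); s=np.linalg.lstsq(A,c2-c1,rcond=None)[0]
    p,q=c1+s[0]*d1,c2+s[1]*d2; return np.round((p+q)/2,4),round(np.linalg.norm(p-q),4)
print("handle",tri((283,214),(371.4,204.2))); print("egg",tri((326,188.2),(318.6,203.5)))
```

```text
t 10.62 p [0.549  0.0843 0.227 ] jaw deg 31.03 R [[0.857, -0.002, -0.516], [0.516, -0.0, 0.857], [-0.002, -1.0, 0.001]] q [ 0.108  0.062  1.895 -0.     1.187 -0.434] F [-0.36  0.18 -0.42] g 1.005
-> [0.55, 0.0864, 0.075] units xyz [0.075 5.067 0.038]
egg mid via top [ 0.61474875 -0.01472429  0.085     ]
handle (array([0.5502, 0.0871, 0.0934]), np.float64(0.0011))
egg (array([ 0.6153, -0.0142,  0.0784]), np.float64(0.001))
```

Emit:
{"method": "step_arm", "body": {"steps": [0.08,0.9,0.05,0,0,0,1,0,0.9,0,0,0,0,1,0,0.9,0,0,0,0,1,0,0.9,0,0,0,0,1,0,0.8,0,0,0,0,1]}}

```text
time: 11.03
eef_pos: [0.5502, 0.0869, 0.0944]
tcp_rot: [-1.528, -0.424, 0.426]
contact_force: [-0.5, 0.6, 0.5]
grip_width: 1.002
```

Emit:
{"method": "step_arm", "body": {"steps": [0,0.5,0,0,0,0,1,0,0.15,0,0,0,0,1,0,0,0,0,0,0,0.7,0,0,0,0,0,0,0.5,0,0,0,0,0,0,0.4]}}

```text
time: 11.45
eef_pos: [0.5522, 0.0871, 0.0783]
tcp_rot: [-1.529, -0.428, 0.424]
contact_force: [0.2, 0.0, 1.0]
grip_width: 0.798
```

Emit:
{"method": "step_arm", "body": {"steps": [0,0,0,0,0,0,0.35,0,0,0,0,0,0,0.3,0,0,0,0,0,0,0.3,0,0,0,0,0,0,0.3,0,0,0,0,0,0,0.3]}}

```text
time: 11.87
eef_pos: [0.5511, 0.0869, 0.0772]
tcp_rot: [-1.528, -0.427, 0.426]
contact_force: [-0.3, 0.0, 0.2]
grip_width: 0.417
```

Run:
```python
from h import *
o,R=st(); to([.55,.0866,.075],R,o["eef_pos"])
f=imaging.grab_frame("scene"); a=f["image"][110:270,260:460]
cv2.imwrite("pics/s3.png",cv2.resize(a,None,fx=3,fy=3)[:,:,::-1])
```

```text
t 11.87 p [0.5511 0.0869 0.0772] jaw deg 31.2 R [[0.855, 0.001, -0.518], [0.518, 0.0, 0.855], [0.001, -1.0, -0.0]] q [ 0.112  0.225  2.016  0.     0.901 -0.433] F [-0.27  0.02  0.15] g 0.417
-> [0.55, 0.0866, 0.075] units xyz [-0.038  0.073  0.009]
```

View pics/s3.png

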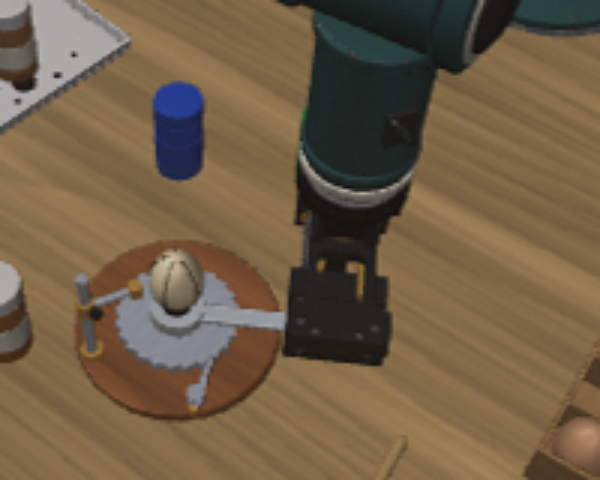

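Gripper straddles the handle at the lever's end (crop (330,320)), egg well clear. Close on it.

Emit:
{"method": "step_arm", "body": {"steps": [0,0,0,0,0,0,0.2,0,0,0,0,0,0,0.1,0,0,0,0,0,0,0,0,0,0,0,0,0,0,0,0,0,0,0,0,0]}}

```text
time: 12.33
eef_pos: [0.5511, 0.0871, 0.0768]
tcp_rot: [-1.528, -0.427, 0.426]
contact_force: [0.5, 1.5, -0.9]
grip_width: 0.194
```

Emit:
{"method": "step_arm", "body": {"steps": [0,0,0,0,0,0,0,0,0,0,0,0,0,0,0,0,0,0,0,0,0]}}

```text
time: 12.58
eef_pos: [0.551, 0.0871, 0.0768]
tcp_rot: [-1.528, -0.427, 0.427]
contact_force: [0.3, 1.2, -0.3]
grip_width: 0.19
```

Run:
```python
from h import *
o,R=st(); C=np.array([.6135,-.015]); d=o["eef_pos"][:2]-C; print(np.linalg.norm(d),np.degrees(np.arctan2(d[1],d[0])))
```

```text
t 12.58 p [0.551  0.0871 0.0768] jaw deg 31.21 R [[0.855, 0.0, -0.518], [0.518, 0.0, 0.855], [0.0, -1.0, 0.0]] q [ 0.112  0.225  2.016  0.     0.901 -0.433] F [ 0.28  1.22 -0.29] g 0.19
0.11968695273470593 121.49707290462655
```

Handle gripped (0.19 ≈ 17 mm), radius 119.7 mm as it must be. First click: 5 rows of 3°.

Emit:
{"method": "step_arm", "body": {"steps": [-0.209,0,-0.0055,0,-0.0667,0,0,-0.209,0,-0.0055,0,-0.0667,0,0,-0.209,0,-0.0055,0,-0.0667,0,0,-0.209,0,-0.0055,0,-0.0667,0,0,-0.209,0,-0.0055,0,-0.0667,0,0]}}

```text
time: 13.0
eef_pos: [0.5266, 0.0667, 0.0769]
tcp_rot: [-1.478, -0.633, 0.633]
contact_force: [3.0, -0.3, -3.9]
grip_width: 0.191
```

Emit:
{"method": "step_arm", "body": {"steps": [0,0,0,0,0,0,0,0,0,0,0,0,0,0,0,0,0,0,0,0,0]}}

```text
time: 13.25
eef_pos: [0.527, 0.0672, 0.0768]
tcp_rot: [-1.478, -0.63, 0.629]
contact_force: [2.9, -2.8, -2.2]
grip_width: 0.197
```

```bash
cat >> h.py <<'E'
def lev():
    o,R=st(); C=np.array([.6135,-.015]); d=o["eef_pos"][:2]-C; u=d/np.linalg.norm(d); F=o["contact_force"][:2]
    print("r",round(np.linalg.norm(d),4),"turned deg",round(np.degrees(np.arctan2(d[1],d[0]))%360-121.5,2),"F rad/tan",round(F@u,2),round(F@[-u[1],u[0]],2))
E
python3 -c "
from h import *
lev()"
```

```text
t 13.25 p [0.527  0.0672 0.0768] jaw deg 46.13 R [[0.693, 0.001, -0.721], [0.721, -0.0, 0.693], [0.0, -1.0, -0.001]] q [ 0.08   0.179  2.072 -0.     0.889 -0.725] F [ 2.91 -2.84 -2.18] g 0.197
r 0.1193 turned deg 14.95 F rad/tan -4.07 0.06
```

Emit:
{"method": "step_arm", "body": {"steps": [-0.209,0,-0.0055,0,-0.0667,0,0,-0.209,0,-0.0055,0,-0.0667,0,0,-0.209,0,-0.0055,0,-0.0667,0,0,-0.209,0,-0.0055,0,-0.0667,0,0,-0.209,0,-0.0055,0,-0.0667,0,0]}}

```text
time: 13.67
eef_pos: [0.509, 0.0418, 0.0769]
tcp_rot: [-1.407, -0.835, 0.832]
contact_force: [6.2, -1.5, -5.6]
grip_width: 0.194
```

Emit:
{"method": "step_arm", "body": {"steps": [-0.209,0,-0.0055,0,-0.0667,0,0,-0.209,0,-0.0055,0,-0.0667,0,0,-0.209,0,-0.0055,0,-0.0667,0,0,-0.209,0,-0.0055,0,-0.0667,0,0,-0.209,0,-0.0055,0,-0.0667,0,0]}}

```text
time: 14.08
eef_pos: [0.4982, 0.0126, 0.0769]
tcp_rot: [-1.315, -1.034, 1.03]
contact_force: [6.9, 0.6, -7.3]
grip_width: 0.194
```

Emit:
{"method": "step_arm", "body": {"steps": [0,0,0,0,0,0,0,0,0,0,0,0,0,0,0,0,0,0,0,0,0]}}

```text
time: 14.33
eef_pos: [0.4983, 0.013, 0.0769]
tcp_rot: [-1.316, -1.032, 1.028]
contact_force: [6.2, -0.1, -6.1]
grip_width: 0.193
```

```bash
python3 -c "
from h import *
lev()"
```

```text
t 14.33 p [0.4983 0.013  0.0769] jaw deg 76.15 R [[0.239, 0.003, -0.971], [0.971, -0.0, 0.239], [0.001, -1.0, -0.003]] q [-0.024  0.12   2.142  0.     0.877 -1.353] F [ 6.23 -0.07 -6.06] g 0.193
r 0.1186 turned deg 44.84 F rad/tan -6.07 -1.41
```

Emit:
{"method": "step_arm", "body": {"steps": [-0.209,0,-0.02,0,-0.0667,0,0,-0.209,0,-0.02,0,-0.0667,0,0,-0.209,0,-0.0055,0,-0.0667,0,0,-0.209,0,-0.0055,0,-0.0667,0,0,-0.209,0,-0.0055,0,-0.0667,0,0]}}

```text
time: 14.75
eef_pos: [0.4953, -0.0182, 0.0769]
tcp_rot: [-1.2, -1.228, 1.225]
contact_force: [5.4, 1.8, -5.7]
grip_width: 0.193
```

Emit:
{"method": "step_arm", "body": {"steps": [-0.209,0,-0.0055,0,-0.0667,0,0,-0.209,0,-0.0055,0,-0.0667,0,0,-0.209,0,-0.0055,0,-0.0667,0,0,-0.209,0,-0.0055,0,-0.0667,0,0,-0.25,0,-0.0065,0,-0.08,0,0]}}

```text
time: 15.17
eef_pos: [0.5007, -0.05, 0.0768]
tcp_rot: [-1.057, -1.426, 1.422]
contact_force: [6.1, 3.3, -5.7]
grip_width: 0.192
```

Emit:
{"method": "step_arm", "body": {"steps": [0,0,0,0,0,0,0,0,0,0,0,0,0,0,0,0,0,0,0,0,0]}}

```text
time: 15.42
eef_pos: [0.5007, -0.0497, 0.0768]
tcp_rot: [-1.058, -1.423, 1.419]
contact_force: [5.4, 2.2, -5.5]
grip_width: 0.193
```

```bash
python3 -c "
from h import *
lev()"
```

```text
t 15.42 p [ 0.5007 -0.0497  0.0768] jaw deg 106.73 R [[-0.288, 0.003, -0.958], [0.958, 0.001, -0.288], [0.0, -1.0, -0.003]] q [-1.500e-01  1.290e-01  2.132e+00  2.000e-03  8.790e-01 -2.014e+00] F [ 5.42  2.2  -5.51] g 0.193
r 0.1181 turned deg 75.6 F rad/tan -5.82 -0.51
```

Five clicks (chord from start 145.8 mm, expected 146). Ease back against the pawl.

Emit:
{"method": "step_arm", "body": {"steps": [0.025,0,0,0,0.008,0,0,0.025,0,0,0,0.008,0,0,0,0,0,0,0,0,0,0,0,0,0,0,0,0]}}

```text
time: 15.75
eef_pos: [0.5002, -0.0482, 0.0769]
tcp_rot: [-1.065, -1.415, 1.41]
contact_force: [5.5, 2.0, -4.4]
grip_width: 0.193
```

```bash
python3 -c "
from h import *
lev()"
```

```text
t 15.75 p [ 0.5002 -0.0482  0.0769] jaw deg 106.03 R [[-0.276, 0.003, -0.961], [0.961, 0.001, -0.276], [0.0, -1.0, -0.003]] q [-1.460e-01  1.280e-01  2.133e+00  2.000e-03  8.780e-01 -1.998e+00] F [ 5.47  1.97 -4.44] g 0.193
r 0.118 turned deg 74.82 F rad/tan -5.8 -0.35
```

Emit:
{"method": "step_arm", "body": {"steps": [0.03,0,0,0,0,0,0,0.03,0,0,0,0,0,0,0,0,0,0,0,0,0,0,0,0,0,0,0,0]}}

```text
time: 16.08
eef_pos: [0.4998, -0.0469, 0.0769]
tcp_rot: [-1.066, -1.415, 1.411]
contact_force: [5.7, -0.6, -6.1]
grip_width: 0.198
```

```bash
python3 -c "
from h import *
lev()"
```

```text
t 16.08 p [ 0.4998 -0.0469  0.0769] jaw deg 106.04 R [[-0.276, 0.003, -0.961], [0.961, 0.0, -0.276], [-0.001, -1.0, -0.003]] q [-1.440e-01  1.270e-01  2.134e+00  1.000e-03  8.780e-01 -1.995e+00] F [ 5.7  -0.59 -6.13] g 0.198
r 0.1181 turned deg 74.2 F rad/tan -5.33 2.11
```

Run:
```python
from h import *
f=imaging.grab_frame("scene"); a=f["image"][60:260,220:420]
cv2.imwrite("pics/s4.png",cv2.resize(a,None,fx=2.8,fy=2.8)[:,:,::-1]); lev(); print(np.abs(monitor.observe()["qd"]).max())
for a in(60,75,90): t=np.radians(121.7+a); print(a,(proj(f,[.6135+.08*np.cos(t),-.015+.08*np.sin(t),.039])-[220,60])*2.8)
```

```text
t 16.13 p [ 0.4998 -0.047   0.0769] jaw deg 106.04 R [[-0.276, 0.003, -0.961], [0.961, 0.0, -0.276], [-0.001, -1.0, -0.003]] q [-1.440e-01  1.270e-01  2.134e+00  1.000e-03  8.780e-01 -1.995e+00] F [ 5.53 -0.57 -5.64] g 0.192
r 0.1181 turned deg 74.21 F rad/tan -5.17 2.05
0.0018192833314250737
60 [330.52696116 365.95172891]
75 [310.11014347 356.8468165 ]
90 [287.72488482 352.29396951]
```

View pics/s4.png

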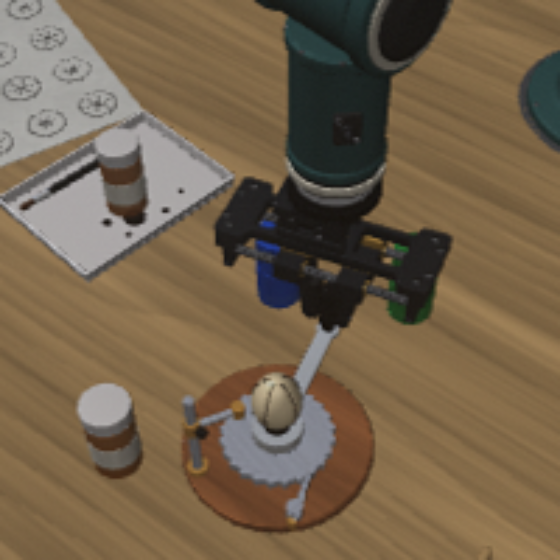

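The lever runs through about (312,360) in the crop, matching the 75° prediction of (310,357). The jar is upright on the tray at (122,175), and the fingers hold the handle at (330,315).

```bash
python3 -c "
from h import *
workorder.finish_job(); lev()"
```

```text
the job is handed in; nothing more can be done
the job is handed in; nothing more can be done
```

The job is done and handed in at about 16 s of robot time; the hand-in reports no verdict.

- **Jar:** I lifted it from between the blue and green look-alikes and set it upright on the white tray. I let go only once it touched the tray floor, before the lever moved. The last picture shows it still upright there.
- **Lever:** I gripped the handle, turned the lever anticlockwise five clicks, and eased it back onto the pawl. The hand measured 74.2° from the start, and the last picture agrees with 75°. At the end of the turn, before easing back, the handle was 145.8 mm from its start, against 146 mm expected.
- **Hold:** At the last check the arm was at rest, still gripping the handle and pressing about 2 N against the pawl.
- **Bystanders:** The egg was never approached, and what the last picture shows (spare jar, brush, blue and green jars) has not visibly moved. The far jar, finished egg, candle and stylus were not checked again at the end.

**Disagreement:** a steady inward force of about 5 N remained at the handle, plus a similar vertical one. I put the inward force down to a 1–2 mm error in my estimate of the stand's axis (118 mm radius measured, 120 mm given). I did not look into the vertical one. The forces are well within the limits, and I left them.

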